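Free a tube carrier from its yoke with the spring-bar fork

TASK

The tube carrier is locked in the service stand by a spring bar. Take the fork from its holder, set it astride the bar beside the collar and push the collar gently sideways, away from the well, until the carrier pops up (no more than 20 N on the bar, and do not push it with the fingers). Then stand the fork back in its holder, lift the freed carrier out and stand it upright in the empty tray, leaving everything else alone.

Things in the scene. Friction and masses are not known exactly. Their poses are not given: they have to be found in the camera images.
- stand: Service stand fixed to the bench: grey plate 76 (x) x 170 (y) x 12 mm thick, its -y end carrying a square aluminium well that holds the carrier, pushed up from below by a light spring. Origin: on the bench under the well's centre; z up. The spring bar runs along its +y at x = 0, 40 mm above the bench, from the well to an upright bracket 34 mm wide, 55 mm tall, at y = 96 to 106 mm.
- well_mouth (a point): Centre of the well's open top, 60 mm above the bench. Well 47 mm square inside, walls 8 mm thick, so outer faces 31.5 mm from the centre; sides along the stand's x and y.
- bar_span (a point): Fixed point on the spring bar's axis, 49 mm from the well's centre along the stand's y, 40 mm above the bench, on the bare part of the bar between well wall (y = 31.5 mm) and collar, free to be straddled from above; the plate's top is 28 mm below it. Axes are the stand's.
- collar_range (a point): Fixed point 66 mm from the well's centre on the bar's axis: middle of the range of the collar's near face. The collar, 28 mm diameter, 6 mm thick, is clamped on the bar by hand: that face stands 60 to 72 mm from the well's centre, differently every time, not measured: feel for it. Pushing it along the stand's +y, away from the well, draws the bar.
- spring_bar: Steel bar 7 mm in diameter. Origin: its inner tip, at rest 16.5 mm from the well's centre, over the carrier's foot; axes as the stand's. Slides only along the stand's +y: 4 N to start, 0.6 N more per mm, plus a few N of friction; hard stop at 8 mm. The carrier comes free at 4 to 7 mm of travel. Delicate: at most 20 N from the fork, no pushing with the fingers.
- carrier: Aluminium tube carrier: square foot 44 x 44 x 9 mm, above it a body 28 x 28 mm, 65 mm tall in all, four dark bores on top; 0.1 to 0.15 kg. Origin: centre of its underside, z up. Locked in the well its underside is about 27 mm above the bench; freed, it pops up some 20 mm, and the bar let go slips in under its foot, so that it stays up and can be lifted straight out by its body.
- fork: Steel fork 86 mm tall, 0.07 kg, standing in its holder tips down. Origin: between the prong tips; z up towards the handle. Prongs 7 mm wide (x), 6 mm thick (y); slot between them 12 mm wide (x), 36 mm deep. Handle from 43 to 86 mm up: block 26 (x) x 16 mm (y). Astride the bar its x lies along the stand's x, its flat side facing the collar; tips some 20 mm below the bar's axis.
- holder: White fork holder fixed to the bench: foot plate 90 x 90 x 4 mm, on it a block 57 x 36 mm, 34 mm high, with one pocket 33 mm (x) x 12 mm (y), open on top, floor 4 mm above the bench, for the fork with its x along the holder's x. Origin: on the bench under the pocket's centre. Holder and tray may change sides.
- tray: White open tray fixed to the bench, empty: 110 x 110 mm, walls 4 mm thick and 22 mm high, floor about 4 mm above the bench. Origin: on the bench under its centre.
- jar: Bystander: clear screw-top jar, 44 mm wide, 50 mm tall; origin at its underside.
- bottle: Bystander: white bottle with a cap, 52 mm wide, 110 mm tall; origin at its underside.
- tip_box: Bystander: closed box of pipette tips, 90 x 120 x 60 mm; origin at its underside.
- spacer: Bystander: steel ring lying flat, 36 mm wide, 12 mm high; origin at its underside.
- tube_rack: Bystander: rack with capped tubes, 66 x 212 mm, 95 mm tall; origin at its underside.
- spare_carrier: Bystander: a second carrier, the same shape as carrier, standing by itself on the bench; not part of the job; origin at its underside.
- driver: Bystander: screwdriver lying on the bench.
Things that resemble listed ones, but are neither listed nor needed, are in the scene too. Leave any brown, pink or yellow look-alike of the holder alone.

How it is judged:
By the outcome, as a careful person would: the job done as asked, in the order asked, and still so for the second after the job is handed in, with the robot touching nothing.
It also fails if it takes over 72 s, if anything falls off the work surface, if the arm or the gripper's body presses on something with over 40 N, if the wrist force passes 120 N, or if a joint passes its speed limit or range.

ROBOT

A 6-joint arm with a two-finger parallel gripper is mounted at the origin on the work surface. World frame = base frame: x ahead of the robot, y to its left, z up, the work surface at z = 0. Lengths are in m, angles in degrees, forces in N, time in s.
With the tool pointing down it reaches from about 0.25 to 0.725 m from the base axis. Payload 9.7 kg.
Tool frame: the origin (TCP) lies midway between the tips of the shut fingers; the grasp point (between the pads) lies 19 mm behind it; z points along the fingers, y is the line along which they close (so a half turn about z gives the same grasp; the last joint's range is limited). The gripper opens to 85 mm and grips with 20 to 120 N. Pads are 22 mm wide; open, the fingers measure 114 mm over their backs; the gripper's body (76 mm by 85 mm) begins 54 mm behind the grasp point. The pads swing forward as they close: fully open they stand 13 mm farther back than shut.
Start: joints at [-64.572, 4.979, 10.078, 95.1, 0, 90], TCP at [0.236, -0.497, 0.197] pointing down, gripper open.
Joint ranges: [-179.16, 179.16], [-48.56, 103.87], [-65.8, 70.77], [-126.05, 130.52], [-82.76, 87.17], [-180, 180]. Speed limits (degrees/s): [127.2, 127.2, 147.25, 180, 180, 180].

INTERFACE

Orientations are given as [roll, pitch, yaw] about the fixed x, y, z axes, in that order (R = Rz(yaw) Ry(pitch) Rx(roll)).
In Python, from workcell import bot gives the robot as it stands.
- The arm moves only by the shell command python3 -m crank 'ROWS' [FORCE]. ROWS is JSON, a list of rows, each an object with "gripper": the finger opening in mm, from 0 to 85.4; "travel": the shift along the tool's x, y, z in mm, a list of three; "twist": the turn, a rotation vector about the tool's x, y, z in rad, a list of three. In form: [{"gripper": gripper, "travel": [tx, ty, tz], "twist": [rx, ry, rz]}, ...]. A call has 1 to 12 rows; each row shifts and turns the commanded pose from where the row before left it, along the tool's axes as they then stand; what a row does not reach is not made up. A row lasts 1/8 s, in which the tool goes at most 62.5 mm and 10.7 degrees, less where a joint would pass 70% of its speed; a pose out of reach is approached as far as the arm can. A call is refused whole if a number of a shift passes 62.5 or a number of a turn 0.188, either way. A call with a gripper value outside its range is refused whole. The fingers move at their own pace and stop on an object; FORCE is the grip in N (left out, the last holds). Time passes only in rows, so rows that do not move let the fingers close. It gives the time, the measured TCP pose, the force, the opening and the grip force at its end, in the units of the state.
- bot.get_obs(): the state, without advancing time (a new reading comes with each control period).
- bot.camera(name): name is "scene" or "side" or "wrist"; returns the picture (480x640x3 uint8, red, green, blue); there is no depth.
- bot.calibration(name): a dict with "vfov" (degrees; the focal length in pixels is half the picture's height over the tangent of half this angle, whatever the lens; pixels are square), "cx", "cy" (the principal point, pixels), "k1" (the pictures are not rectified: a ray, as slopes to the right and down, at radius r is drawn at 1 + k1 r^2 times it, then the intrinsics apply), "camera_from_world" (4x4, takes a point from world to camera coordinates). Camera axes: x right, y down, z forward; pixel columns grow to the right and rows downward; lengths in m; the calibration is good to about 2 mm. A picture is of the moment at which its call begins: read the wrist's pose just before it. calibration takes no time and is no camera call; for the wrist camera it gives the pose at the moment of the call.
- bot.job_done(): hands the job in; it is judged then, once.
The state is a dict: "time": time; "q": joint angles; "qd": joint speeds; "joint_efforts": joint torques, N m; "ee_pos": TCP position; "tcp_rot": TCP orientation; "wrist_force": force on the tool from outside, world axes, zero at the start; "torque": the same for the moment, N m; "opening": finger opening in m; "grasp_force": force on a finger pad.
Only numpy, scipy, OpenCV 4.12 (cv2) and the standard library are available. Lean on these libraries where they do the work, as an engineer would, in place of code of your own. Each camera call takes 0.05 s, during which the arm holds its last target. There are 200 camera calls.

## Working session

There is one attempt and no reset: what is moved stays moved. The work goes in short steps, Python scripts to look and compute and a shell command to move; the robot and the scene stay as the last step left them, time stands still between calls to the robot, and variables do not carry over. Pictures are saved under pics/ and viewed, at most 10 in all, crops included, and the job is handed in when it is done.

```bash
ls; mkdir -p pics
python3 - <<'E'
from workcell import bot
import cv2
for n in ["scene","side"]:
    im=bot.camera(n); cv2.imwrite(f"pics/{n}0.png",im[:,:,::-1]); c=bot.calibration(n); print(n,c)
o=bot.get_obs(); print(o)
E
```

```text
pics
scene {'vfov': 53.589052648411815, 'cx': 327.64757904482786, 'cy': 242.50802312822762, 'k1': -0.039817023318809396, 'camera_from_world': array([[-0.12669947,  0.99192801, -0.00510581,  0.06326132],
       [ 0.86032232,  0.10732436, -0.49832418, -0.37965668],
       [-0.49375374, -0.06753006, -0.86697574,  1.27346194],
       [ 0.        ,  0.        ,  0.        ,  1.        ]])}
side {'vfov': 48.342786896370455, 'cx': 315.9821884045486, 'cy': 237.4564172430605, 'k1': -0.1281391977832655, 'camera_from_world': array([[-9.00676848e-01,  4.34487834e-01,  1.24022998e-03,
         4.14930387e-01],
       [ 2.43939232e-01,  5.08034794e-01, -8.26071607e-01,
        -5.32038418e-02],
       [-3.59548143e-01, -7.43721030e-01, -5.63563805e-01,
         1.60394904e+00],
       [ 0.00000000e+00,  0.00000000e+00,  0.00000000e+00,
         1.00000000e+00]])}
{'time': 0.1, 'q': array([-6.45725412e+01,  5.00609071e+00,  1.00382574e+01,  9.50977681e+01,
       -2.46912314e-03,  9.00007650e+01]), 'qd': array([0.04757085, 0.05720041, 0.1506685 , 0.05309428, 0.09359755,
       0.00118807]), 'joint_efforts': array([-2.77586478e-04, -5.21563518e+01,  4.65652084e+01,  1.59423536e-02,
        4.41200569e-06,  5.80958215e-06]), 'ee_pos': array([ 0.23603763, -0.49651193,  0.1963652 ]), 'tcp_rot': array([-1.79934399e+02,  2.46999745e-03,  2.54266966e+01]), 'wrist_force': array([0.32830144, 0.6457149 , 0.95074636]), 'torque': array([-0.03410232,  0.00598846, -0.01307846]), 'grasp_force': 0.0, 'opening': 0.08549941114773896}
```

View pics/scene0.png

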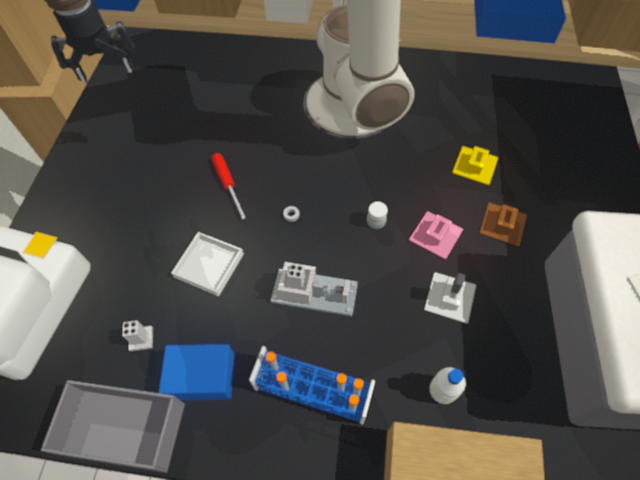

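View pics/side0.png

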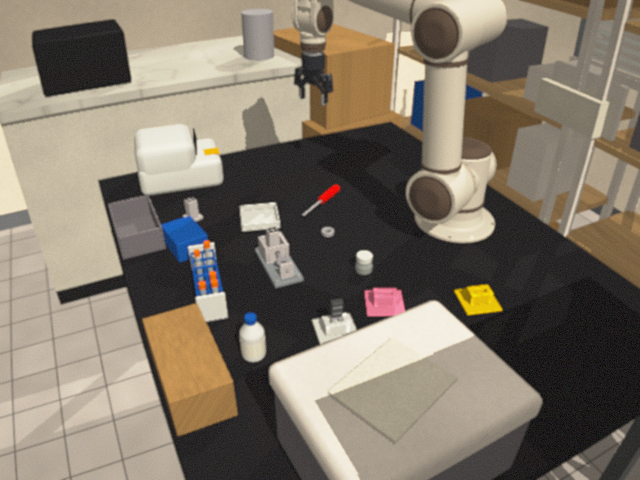

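Scene view: the well with its carrier is at (296,272) and its plate runs to (357,297). The white holder with the dark fork is at (450,297)/(458,285), and the tray at (208,263).
Things that could be mistaken for them are:
- **Holder:** pink (437,234), brown (504,223) and yellow (477,164). I choose the white one at (450,297).
- **Carrier:** the spare at (135,335). I choose the one in the stand at (296,272).
- **Tray:** the grey bin at (113,425). I choose the white tray at (208,263).

```bash
cat > h.py <<'E'
import numpy as np, cv2
from workcell import bot
from scipy.spatial.transform import Rotation as R
def und(c,p):
    f=240/np.tan(np.radians(c["vfov"]/2)); d=(np.asarray(p,float).reshape(-1,2)-[c["cx"],c["cy"]])/f
    s=d.copy()
    for _ in range(20): s=d/(1+c["k1"]*(s**2).sum(1,keepdims=True))
    return s
def ray(c,p):
    s=und(c,p); T=c["camera_from_world"]; Rm=T[:3,:3]
    return -Rm.T@T[:3,3], np.c_[s,np.ones(len(s))]@Rm
def cast(c,p,z):
    o,d=ray(c,p); return o+d*((z-o[2])/d[:,2:3])
def proj(c,P):
    f=240/np.tan(np.radians(c["vfov"]/2)); T=c["camera_from_world"]
    q=np.asarray(P,float).reshape(-1,3)@T[:3,:3].T+T[:3,3]; s=q[:,:2]/q[:,2:]
    return s*(1+c["k1"]*(s**2).sum(1,keepdims=True))*f+[c["cx"],c["cy"]]
def togo(P,yaw):
    "tool-frame shift (mm) to P and the yaw turn (rad about tool z) to yaw deg, tool down"
    o=bot.get_obs(); Rt=R.from_euler("xyz",o["tcp_rot"],degrees=True)
    d=(np.asarray(P)-o["ee_pos"])
    Rg=R.from_euler("xyz",[180,0,yaw],degrees=True)
    return Rt.inv().apply(d)*1000, (Rt.inv()*Rg).as_rotvec(), o
E
python3 - <<'E'
from h import *
im=cv2.imread("pics/scene0.png"); c=bot.calibration("scene")
cv2.imwrite("pics/crop0.png",cv2.resize(im[225:330,165:485],None,fx=2.5,fy=2.5,interpolation=cv2.INTER_CUBIC))
for n,p,z in [("well",(296,271),.092),("plateend",(356,297),.012),("holder",(450,297),.004),("fork",(459,278),.09),("tray",(208,262),.01),("spare",(130,328),.065),("jar",(377,210),.05),("bottle",(455,376),.11),("spacer",(291,213),.01)]:
    print(n,cast(c,p,z).round(3), )
E
```

```text
well [[ 0.565 -0.053  0.092]]
plateend [[0.57  0.068 0.012]]
holder [[0.543 0.262 0.004]]
fork [[0.54 0.26 0.09]]
tray [[ 0.528 -0.256  0.01 ]]
spare [[ 0.71  -0.349  0.065]]
jar [[0.376 0.093 0.05 ]]
bottle [[0.736 0.248 0.11 ]]
spacer [[ 0.381 -0.099  0.01 ]]
```

View pics/crop0.png

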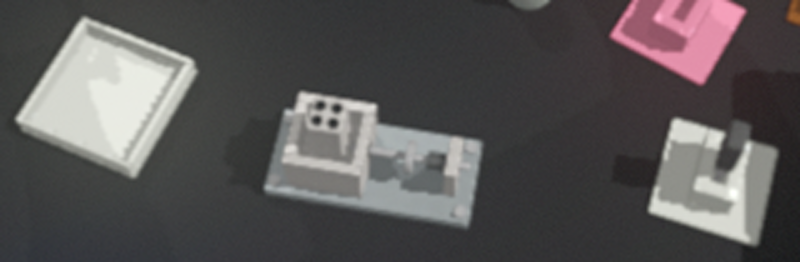

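The crop confirms the choice: a white holder with a dark fork standing in it, a stand with four dark bores on its carrier, and an empty tray.

Run:
```python
from h import *
c=bot.calibration("wrist"); T=c["camera_from_world"]; o=bot.get_obs()
Rt=R.from_euler("xyz",o["tcp_rot"],degrees=True)
print(c["vfov"],c["k1"],"cam in tool mm",Rt.inv().apply(-T[:3,:3].T@T[:3,3]-o["ee_pos"])*1000,"axes rows in tool",Rt.inv().apply(T[:3,:3]).round(3))
s=bot.calibration("scene"); im=cv2.imread("pics/scene0.png")
t=togo([.50,.22,.30],25.4); print(t[0].round(),t[1].round(3))
```

```text
67.4841006600503 -0.04514964080251391 cam in tool mm [ 7.47208826e+01  1.09981863e-02 -1.76794558e+02] axes rows in tool [[ 0.     1.    -0.   ]
 [-0.956  0.    -0.294]
 [-0.294  0.     0.956]]
[ 546. -534. -103.] [-0.001  0.     0.   ]
```

```bash
python3 -m crank '[{"gripper":60,"travel":[43.5,-34.4,-4.4],"twist":[0,0,0]},{"gripper":60,"travel":[43.5,-34.4,-4.4],"twist":[0,0,0]},{"gripper":60,"travel":[43.5,-34.4,-4.4],"twist":[0,0,0]},{"gripper":60,"travel":[43.5,-34.4,-4.4],"twist":[0,0,0]},{"gripper":60,"travel":[43.5,-34.4,-4.4],"twist":[0,0,0]},{"gripper":60,"travel":[43.5,-34.4,-4.4],"twist":[0,0,0]},{"gripper":60,"travel":[43.5,-34.4,-4.4],"twist":[0,0,0]},{"gripper":60,"travel":[43.5,-34.4,-4.4],"twist":[0,0,0]},{"gripper":60,"travel":[43.5,-34.4,-4.4],"twist":[0,0,0]},{"gripper":60,"travel":[43.5,-34.4,-4.4],"twist":[0,0,0]},{"gripper":60,"travel":[43.5,-34.4,-4.4],"twist":[0,0,0]},{"gripper":60,"travel":[43.5,-34.4,-4.4],"twist":[0,0,0]}]'
python3 -m crank '[{"gripper":60,"travel":[0,0,0],"twist":[0,0,0.148]},{"gripper":60,"travel":[0,0,0],"twist":[0,0,0.148]},{"gripper":60,"travel":[0,0,0],"twist":[0,0,0.147]},{"gripper":60,"travel":[0,0,0],"twist":[0,0,0]}]'
python3 - <<'E'
from h import *
c=bot.calibration("wrist"); im=bot.camera("wrist"); cv2.imwrite("pics/w1.png",im[:,:,::-1])
import pickle; pickle.dump(c,open("c1.pkl","wb")); o=bot.get_obs();print(o["time"],o["ee_pos"],o["tcp_rot"])
E
```

```text
time: 1.6
ee_pos: [0.5308, 0.1021, 0.2497]
tcp_rot: [180.0, 0.0, 25.4]
wrist_force: [0.4, -0.9, 0.7]
opening: 0.06
grasp_force: 0.0
time: 2.1
ee_pos: [0.5348, 0.0503, 0.2494]
tcp_rot: [-177.9, 0.2, 4.2]
wrist_force: [-0.2, 0.1, 0.3]
opening: 0.0599
grasp_force: 0.0
2.15 [0.5347761  0.05118514 0.24945749] [-1.77867841e+02  1.58768439e-01  4.25669570e+00]
```

View pics/w1.png

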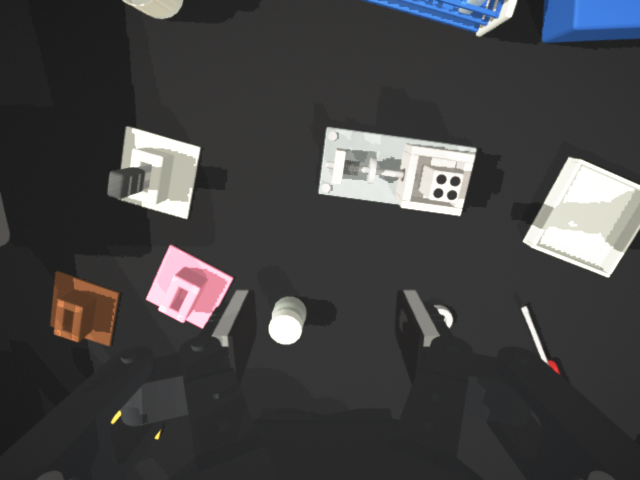

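Wrist view: fork handle at (125,182) in the white holder (158,172), bar at about (385,172), carrier top at (447,187), tray at (590,215). The turn shifted the tool about 50 mm, so I'll check with a still row while I measure.

```bash
python3 -m crank '[{"gripper":60,"travel":[0,0,0],"twist":[0,0,0]}]'
cat > m.py <<'E'
from h import *
import pickle,sys
def hull(mask,roi):
    x0,y0,x1,y1=roi; m=np.zeros_like(mask); m[y0:y1,x0:x1]=mask[y0:y1,x0:x1]
    cs,_=cv2.findContours(m,cv2.RETR_EXTERNAL,cv2.CHAIN_APPROX_NONE)
    return max(cs,key=cv2.contourArea).reshape(-1,2)
def rect(c,pts,z):
    P=cast(c,pts,z)[:,:2].astype(np.float32)*1000; return cv2.minAreaRect(P), P
E
python3 - <<'E'
from m import *
c=pickle.load(open("c1.pkl","rb")); im=cv2.imread("pics/w1.png"); g=cv2.cvtColor(im,cv2.COLOR_BGR2GRAY)
_,m=cv2.threshold(g,90,255,0)
for n,r,z in [("holderplate",(115,115,210,225),.004),("standplate",(310,115,485,222),.012),("tray",(515,150,640,285),.022)]:
    b,P=rect(c,hull(m,r),z); print(n,np.round(b[0],1),np.round(b[1],1),round(b[2],1)); print(cv2.boxPoints(b).round())
E
```

```text
time: 2.28
ee_pos: [0.5347, 0.0525, 0.2496]
tcp_rot: [-177.9, 0.1, 4.4]
wrist_force: [0.4, 0.4, -0.2]
opening: 0.0601
grasp_force: 0.0
holderplate [540.6 264.8] [96.9 92.3] 77.8
[[485. 227.]
 [576. 208.]
 [596. 302.]
 [506. 322.]]
standplate [563.8 -19. ] [170.9  80.4] 86.7
[[ 519. -102.]
 [ 599. -107.]
 [ 609.   64.]
 [ 529.   69.]]
tray [ 530.6 -249.6] [125.3 111.7] 73.9
[[ 460. -294.]
 [ 567. -325.]
 [ 602. -205.]
 [ 494. -174.]]
```

Run:
```python
from m import *
t=togo([.540,.2615,.20],-12.2); print(t[0].round(1),t[1].round(4),t[2]["q"].round(1),t[2]["ee_pos"])
```

```text
[  21.4 -206.    57.3] [-0.0366  0.0078  0.2895] [  4.3   4.9  15.9 101.1   2.1 179.9] [0.5347165  0.05247811 0.24963805]
```

Joint 6 had hit its 180° limit, so I'll use the half-turned grasp at yaw 168°.

```bash
python3 -m crank '[{"gripper":60,"travel":[5.3,-51,14],"twist":[0,0,-0.1]},{"gripper":60,"travel":[0,-51,14],"twist":[0,0,-0.1]},{"gripper":60,"travel":[-5,-51,14],"twist":[0,0,-0.1]},{"gripper":60,"travel":[-10,-50,14],"twist":[-0.036,0.008,-0.1]},{"gripper":60,"travel":[0,0,0],"twist":[0,0,-0.178]},{"gripper":60,"travel":[0,0,0],"twist":[0,0,-0.178]},{"gripper":60,"travel":[0,0,0],"twist":[0,0,-0.178]},{"gripper":60,"travel":[0,0,0],"twist":[0,0,-0.178]},{"gripper":60,"travel":[0,0,0],"twist":[0,0,-0.178]},{"gripper":60,"travel":[0,0,0],"twist":[0,0,-0.178]},{"gripper":60,"travel":[0,0,0],"twist":[0,0,-0.178]},{"gripper":60,"travel":[0,0,0],"twist":[0,0,-0.178]}]'
python3 -m crank '[{"gripper":60,"travel":[0,0,0],"twist":[0,0,-0.178]},{"gripper":60,"travel":[0,0,0],"twist":[0,0,-0.178]},{"gripper":60,"travel":[0,0,0],"twist":[0,0,-0.178]},{"gripper":60,"travel":[0,0,0],"twist":[0,0,-0.178]},{"gripper":60,"travel":[0,0,0],"twist":[0,0,-0.178]},{"gripper":60,"travel":[0,0,0],"twist":[0,0,-0.178]},{"gripper":60,"travel":[0,0,0],"twist":[0,0,0]}]'
python3 - <<'E'
from m import *
t=togo([.540,.2615,.20],167.8); print(t[0].round(1),t[1].round(4),t[2]["q"].round(1),t[2]["ee_pos"])
c=bot.calibration("wrist"); im=bot.camera("wrist"); cv2.imwrite("pics/w2.png",im[:,:,::-1]); pickle.dump(c,open("c2.pkl","wb"))
E
```

```text
time: 3.78
ee_pos: [0.4802, 0.2469, 0.2011]
tcp_rot: [178.9, -0.1, 109.3]
wrist_force: [0.2, 0.2, 0.5]
opening: 0.0601
grasp_force: 0.0
time: 4.65
ee_pos: [0.4803, 0.2468, 0.2012]
tcp_rot: [179.4, 0.9, 170.0]
wrist_force: [-0.3, 0.5, 0.3]
opening: 0.0597
grasp_force: 0.0
[-56.3  24.8   2.3] [0.0106 0.0154 0.0393] [27.2  2.5  7.9 94.4 -0.1 37.2] [0.48025915 0.24678038 0.2011648 ]
```

View pics/w2.png

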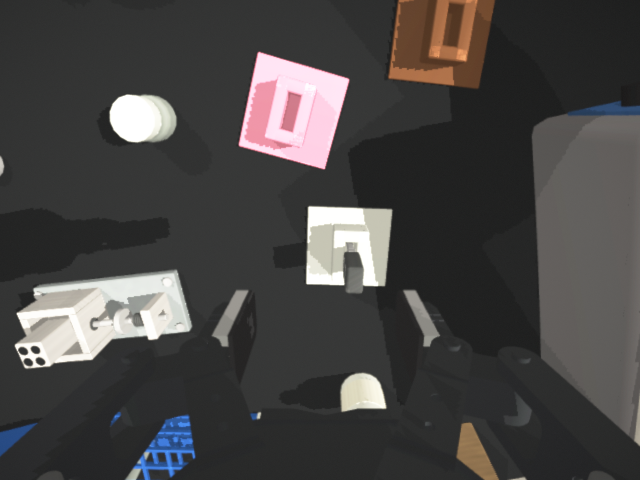

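Wrist view: white holder plate centred at (349,246), with the dark fork handle's top at about (354,278).

Run:
```python
from m import *
c=pickle.load(open("c2.pkl","rb")); im=cv2.imread("pics/w2.png"); g=cv2.cvtColor(im,cv2.COLOR_BGR2GRAY)
_,m=cv2.threshold(g,95,255,0)
b,P=rect(c,hull(m,(300,200,397,288)),.004); print(np.round(b[0],1),np.round(b[1],1),round(b[2],1)); print(cv2.boxPoints(b).round())
print(cast(c,[(354,265),(354,278),(354,291)],.09).round(4))
cv2.imwrite("pics/c2.png",cv2.resize(im[225:300,300:400],None,fx=7,fy=7,interpolation=cv2.INTER_CUBIC))
```

```text
[540.6 262.5] [90.9 94. ] 78.0
[[485. 228.]
 [577. 208.]
 [596. 297.]
 [504. 317.]]
[[0.5251 0.2649 0.09  ]
 [0.5372 0.2631 0.09  ]
 [0.5497 0.2612 0.09  ]]
```

View pics/c2.png

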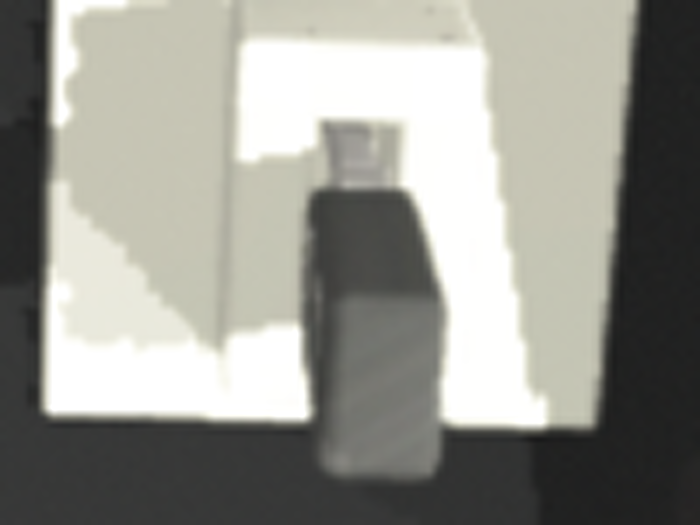

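Run:
```python
from m import *
t=togo([.5398,.2628,.052],168); print(t[0].round(1),t[1].round(4))
```

```text
[-53.4  24.8 150.3] [0.0106 0.0155 0.0328]
```

```bash
python3 -m crank '[{"gripper":60,"travel":[-27,12.4,20],"twist":[0,0,0]},{"gripper":60,"travel":[-26.4,12.4,30],"twist":[0.0106,0.0155,0.0328]},{"gripper":60,"travel":[0,0,0],"twist":[0,0,0]}]'
python3 - <<'E'
from m import *
t=togo([.5398,.2628,.052],168); print(t[0].round(1),t[1].round(4))
E
```

```text
time: 5.08
ee_pos: [0.5383, 0.2617, 0.1486]
tcp_rot: [-179.8, -0.2, 167.9]
wrist_force: [0.8, -0.6, -0.0]
opening: 0.06
grasp_force: 0.0
[-1.6  1.8 96.6] [-0.0034 -0.0042 -0.0011]
```

```bash
python3 -m crank '[{"gripper":60,"travel":[-0.5,0.6,32],"twist":[-0.0034,-0.0042,0]},{"gripper":60,"travel":[-0.5,0.6,32],"twist":[0,0,0]},{"gripper":45,"travel":[-0.5,0.6,32],"twist":[0,0,0]},{"gripper":10,"travel":[0,0,0],"twist":[0,0,0]},{"gripper":0,"travel":[0,0,0],"twist":[0,0,0]},{"gripper":0,"travel":[0,0,0],"twist":[0,0,0]},{"gripper":0,"travel":[0,0,0],"twist":[0,0,0]},{"gripper":0,"travel":[0,0,0],"twist":[0,0,0]}]' 60
```

```text
time: 6.08
ee_pos: [0.5407, 0.2633, 0.0568]
tcp_rot: [179.8, 0.3, 168.1]
wrist_force: [0.5, -0.7, -0.6]
opening: 0.0002
grasp_force: 0.0
```

Run:
```python
from m import *
c=bot.calibration("wrist"); im=bot.camera("wrist"); pickle.dump(c,open("c3.pkl","wb"))
s=bot.camera("side")[280:360,290:380]; im=im[:,:,::-1]
out=np.zeros((480,800,3),np.uint8); out[:,:]=0
out[:360,:480]=cv2.resize(im,(480,360)); out[:284,480:800]=cv2.resize(s[:,:,::-1],(320,284),interpolation=cv2.INTER_CUBIC)
cv2.imwrite("pics/c3.png",out)
```

```text
(no output)
```

View pics/c3.png

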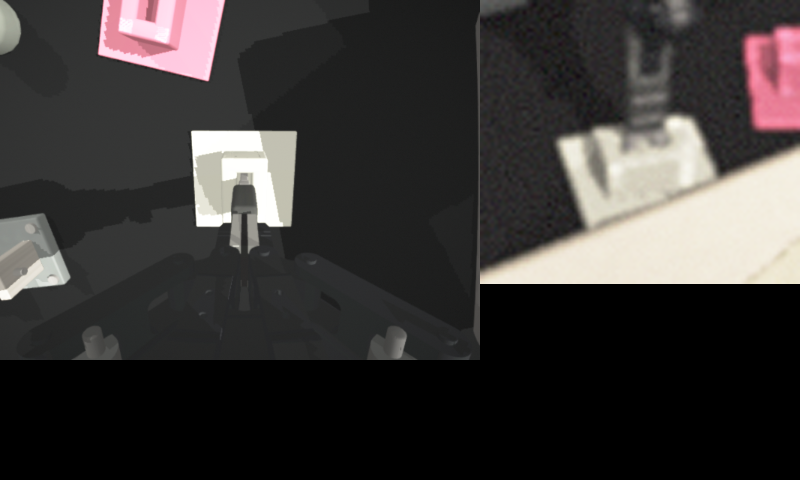

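Run:
```python
from m import *
c=pickle.load(open("c3.pkl","rb")); o=bot.get_obs(); p=o["ee_pos"]; print(p,o["opening"],o["q"].round(1))
fx=np.array([np.cos(np.radians(168)),np.sin(np.radians(168)),0]); fy=np.array([-fx[1],fx[0],0])
F=np.array([.5398,.2628,.09])
print("tcp",proj(c,p),"top corners",proj(c,[F+a*.013*fx+b*.008*fy for a,b in [(1,1),(1,-1),(-1,1),(-1,-1)]]).round())
im=bot.camera("wrist")[:,:,::-1]; s=bot.camera("side")[270:350,300:370][:,:,::-1]
out=np.zeros((560,800,3),np.uint8); out[:,:400]=cv2.resize(im[220:360,270:370],(400,560),interpolation=cv2.INTER_CUBIC)
out[:457,400:]=cv2.resize(s,(400,457),interpolation=cv2.INTER_CUBIC); cv2.imwrite("pics/c4.png",out)
print(proj(bot.calibration("side"),[p,F,[.54,.2625,.034]]))
```

```text
[0.54059919 0.26323196 0.05649337] 0.0002638379340896801 [26.  11.2  1.4 80.   0.  37.8]
tcp [[325.54368982 273.37764347]] top corners [[306. 275.]
 [343. 275.]
 [307. 327.]
 [342. 327.]]
[[335.14294247 312.23485674]
 [335.72093033 300.57980477]
 [335.00432923 319.41105648]]
```

View pics/c4.png

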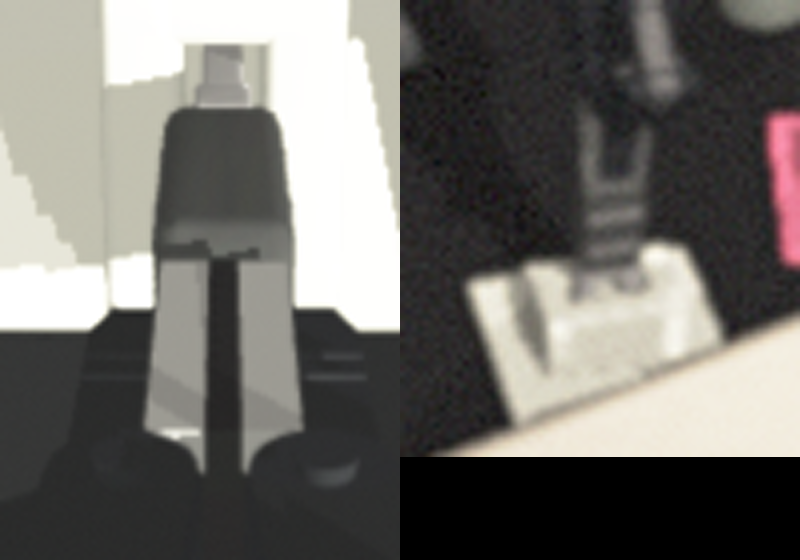

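The picture shows the fingers shut inside the outline of the handle (top edge at crop (225,225)), with no grip reading. I'll open and close again slowly, watching the grip.

```bash
python3 -m crank '[{"gripper":40,"travel":[0,0,0],"twist":[0,0,0]},{"gripper":40,"travel":[0,0,0],"twist":[0,0,0]},{"gripper":40,"travel":[0,0,0],"twist":[0,0,0]}]' 20
python3 - <<'E'
from m import *
bot_im=bot.camera("wrist"); cv2.imwrite("pics/w5.png",bot_im[:,:,::-1]); pickle.dump(bot.calibration("wrist"),open("c5.pkl","wb"))
E
for g in 24 ; do python3 -m crank '[{"gripper":24,"travel":[0,0,0],"twist":[0,0,0]},{"gripper":24,"travel":[0,0,0],"twist":[0,0,0]}]'; python3 -m crank '[{"gripper":12,"travel":[0,0,0],"twist":[0,0,0]},{"gripper":12,"travel":[0,0,0],"twist":[0,0,0]}]';done
```

```text
time: 6.65
ee_pos: [0.5405, 0.2632, 0.0563]
tcp_rot: [179.8, 0.2, 168.2]
wrist_force: [-0.6, -0.1, 1.0]
opening: 0.04
grasp_force: 0.0
time: 6.95
ee_pos: [0.5405, 0.2632, 0.0563]
tcp_rot: [179.8, 0.2, 168.2]
wrist_force: [-0.2, 0.3, -0.6]
opening: 0.024
grasp_force: 0.0
time: 7.2
ee_pos: [0.5405, 0.2632, 0.0563]
tcp_rot: [179.8, 0.2, 168.2]
wrist_force: [-0.9, 0.5, 0.3]
opening: 0.012
grasp_force: 0.0
```

View pics/w5.png

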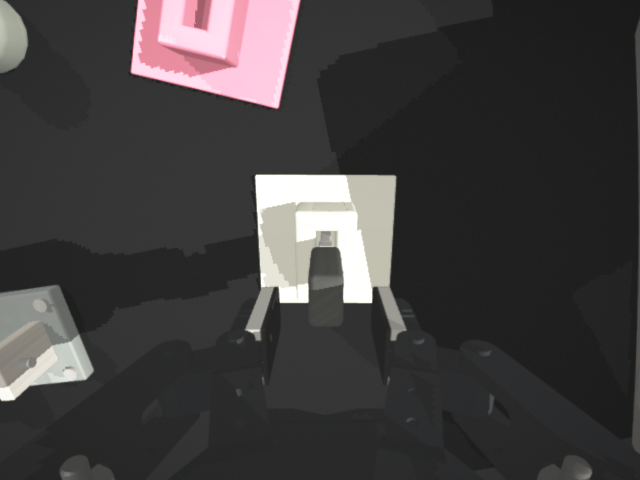

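Run:
```python
from m import *
c=pickle.load(open("c5.pkl","rb")); im=cv2.imread("pics/w5.png")
P=cast(c,[(256,176),(395,176)],.004); print("plate edge",P.round(4),np.linalg.norm(P[0]-P[1]))
T=c["camera_from_world"]; print("cam",(-T[:3,:3].T@T[:3,3]).round(4))
o=bot.get_obs(); Rt=R.from_euler("xyz",o["tcp_rot"],degrees=True)
for z in (0,-.013,-.03,-.04):
  for x in (.011,0): print(z,x,proj(c,[o["ee_pos"]+Rt.apply([x,s*.02,z]) for s in (-1,1)]).round().tolist())
```

```text
plate edge [[0.4876 0.2292 0.004 ]
 [0.5058 0.3157 0.004 ]] 0.08834515364540865
cam [0.4662 0.2781 0.2328]
0 0.011 [[288.0, 254.0], [364.0, 254.0]]
0 0 [[288.0, 274.0], [363.0, 274.0]]
-0.013 0.011 [[285.0, 263.0], [367.0, 263.0]]
-0.013 0 [[286.0, 284.0], [366.0, 284.0]]
-0.03 0.011 [[281.0, 277.0], [371.0, 277.0]]
-0.03 0 [[282.0, 300.0], [370.0, 300.0]]
-0.04 0.011 [[278.0, 287.0], [374.0, 287.0]]
-0.04 0 [[279.0, 311.0], [373.0, 311.0]]
```

The fingertips sit about 35 mm behind the reported TCP: in this view they are at (279,287) and (372,287), just at the handle's top. I'll reopen, go down in steps and close gently as a test.

```bash
python3 -m crank '[{"gripper":40,"travel":[0,0,0],"twist":[0,0,0]},{"gripper":40,"travel":[0,0,0],"twist":[0,0,0]},{"gripper":40,"travel":[0,0,8],"twist":[0,0,0]},{"gripper":40,"travel":[0,0,8],"twist":[0,0,0]},{"gripper":10,"travel":[0,0,0],"twist":[0,0,0]},{"gripper":10,"travel":[0,0,0],"twist":[0,0,0]},{"gripper":10,"travel":[0,0,0],"twist":[0,0,0]}]' 20
```

```text
time: 8.07
ee_pos: [0.5407, 0.2633, 0.0405]
tcp_rot: [179.8, 0.3, 168.2]
wrist_force: [0.1, 0.3, 0.3]
opening: 0.0157
grasp_force: 23.5
```

The grip works here, at 15.7 mm opening. I'll reopen, go 22 mm deeper and grip firmly.

```bash
python3 -m crank '[{"gripper":36,"travel":[0,0,0],"twist":[0,0,0]},{"gripper":36,"travel":[0,0,0],"twist":[0,0,0]},{"gripper":36,"travel":[0,0,11],"twist":[0.002,-0.004,0]},{"gripper":36,"travel":[0,0,11],"twist":[0,0,0]},{"gripper":10,"travel":[0,0,0],"twist":[0,0,0]},{"gripper":10,"travel":[0,0,0],"twist":[0,0,0]},{"gripper":10,"travel":[0,0,0],"twist":[0,0,0]},{"gripper":10,"travel":[0,0,0],"twist":[0,0,0]}]' 60
python3 - <<'E'
from m import *
c=pickle.load(open("c1.pkl","rb")); im=cv2.imread("pics/w1.png"); g=cv2.cvtColor(im,cv2.COLOR_BGR2GRAY)
# carrier top bores in w1 (z .092) and w2
for n in "12":
    c=pickle.load(open(f"c{n}.pkl","rb")); im=cv2.imread(f"pics/w{n}.png"); g=cv2.cvtColor(im,cv2.COLOR_BGR2GRAY)
    x0,y0,x1,y1=(425,165,475,210) if n=="1" else (10,330,60,375)
    r=cv2.resize(g[y0:y1,x0:x1],None,fx=4,fy=4,interpolation=cv2.INTER_CUBIC)
    cs,_=cv2.findContours((r<85).astype(np.uint8),cv2.RETR_LIST,cv2.CHAIN_APPROX_NONE)
    for q in cs:
        a=cv2.contourArea(q)
        if 60<a<900:
            (u,v),_=cv2.minEnclosingCircle(q); u,v=u/4+x0-.4,v/4+y0-.4; print(n,a,round(u,1),round(v,1),cast(c,(u,v),.092).round(4))
E
```

```text
time: 9.07
ee_pos: [0.5409, 0.2633, 0.0186]
tcp_rot: [179.9, 0.5, 168.2]
wrist_force: [-0.0, 0.4, -0.6]
opening: 0.0154
grasp_force: 60.0
1 844.5 451.5 194.7 [[ 0.5564 -0.0607  0.092 ]]
1 819.0 438.0 192.8 [[ 0.557  -0.0479  0.092 ]]
1 878.0 454.6 180.8 [[ 0.5694 -0.0613  0.092 ]]
1 861.0 441.0 179.0 [[ 0.5701 -0.0485  0.092 ]]
2 604.5 27.9 361.7 [[ 0.5701 -0.062   0.092 ]]
2 604.0 40.1 360.6 [[ 0.5707 -0.0488  0.092 ]]
2 656.0 22.6 350.9 [[ 0.5575 -0.0617  0.092 ]]
2 624.5 35.0 349.4 [[ 0.5578 -0.0483  0.092 ]]
```

Fork gripped: 15.4 mm opening, 60 N. The carrier's bores put the well at (0.5636,-0.0549) and the stand at yaw -3°, the same from both views to 1 mm. Next I lift the fork and carry it over the bar.

```bash
python3 -m crank '[{"gripper":10,"travel":[0,0,-20],"twist":[0,0,0]},{"gripper":10,"travel":[0,0,-40],"twist":[0,0,0]},{"gripper":10,"travel":[0,0,-35],"twist":[0,0,0]},{"gripper":10,"travel":[-16,-51.6,0],"twist":[0,0,0]},{"gripper":10,"travel":[-16,-51.6,0],"twist":[0,0,0]},{"gripper":10,"travel":[-16,-51.6,0],"twist":[0,0,0]},{"gripper":10,"travel":[-16,-51.6,0],"twist":[0,0,0]},{"gripper":10,"travel":[-16,-51.6,0],"twist":[0,0,0]},{"gripper":10,"travel":[0,0,0],"twist":[0,0,-0.154]},{"gripper":10,"travel":[0,0,0],"twist":[0,0,0]}]'
python3 - <<'E'
from m import *
t=togo([.567,-.006,.10],177); print(t[0].round(1),t[1].round(4))
c=bot.calibration("wrist"); im=bot.camera("wrist")[:,:,::-1]; cv2.imwrite("pics/w6.png",im); pickle.dump(c,open("c6.pkl","wb"))
P=[.5636,-.0549]; y=np.array([.0523,.9986])
for d in (31.5,49,66,96): print(d,proj(c,[*(P+y*d/1000),.04]).round(1))
E
```

```text
time: 10.32
ee_pos: [0.5654, -0.0062, 0.1138]
tcp_rot: [180.0, 0.5, 176.9]
wrist_force: [-0.6, 0.3, -1.2]
opening: 0.0154
grasp_force: 60.3
[-1.5  0.3 13.8] [ 0.0002  0.0086 -0.0024]
31.5 [[302.  234.4]]
49 [[326.  234.3]]
66 [[349.4 234.3]]
96 [[390.5 234.2]]
```

View pics/w6.png

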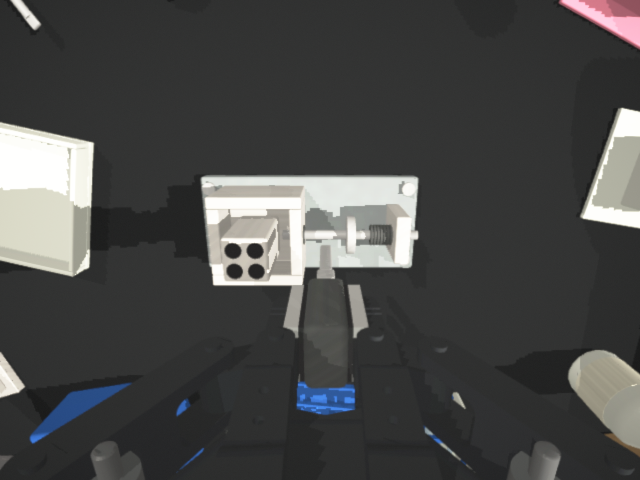

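Wrist view: bar running along row ~236 from column 304 to 345, collar at columns 347–356, bracket at ~398, and the fork's near prong tip at (325,245). I'll take exact rows from grey profiles.

Run:
```python
from m import *
c=pickle.load(open("c6.pkl","rb")); g=cv2.cvtColor(cv2.imread("pics/w6.png"),cv2.COLOR_BGR2GRAY).astype(int)
for u in (312,316,335,340): print(u,"rows226-246",g[226:247,u].tolist())
print("fork cols 323-327 rows 236-256",g[236:257,323:328].mean(1).round().tolist())
print("row 258 cols 312-340",g[258,312:341].tolist())
for v in (222,248): print("collar row",v,"cols 338-362",g[v,338:363].tolist())
o=bot.get_obs(); Rt=R.from_euler("xyz",o["tcp_rot"],degrees=True)
tip=np.array([0,0,o["ee_pos"][2]-.0992])
for x in (-2,0,2): print(x,"front tip",proj(c,o["ee_pos"]+Rt.apply(tip+[(13+x)/1000,0,0])).round(1))
P=np.array([.5636,-.0549]); yv=np.array([.0523,.9986]); xv=np.array([.9986,-.0523])
for dx in (-3.5,0,3.5): print(dx,proj(c,[*(P+yv*.045+xv*dx/1000),.04]).round(1))
```

```text
312 rows226-246 [125, 125, 124, 128, 151, 189, 213, 227, 233, 233, 230, 225, 210, 155, 151, 210, 217, 217, 217, 218, 218]
316 rows226-246 [125, 124, 125, 130, 165, 221, 238, 248, 250, 248, 245, 237, 220, 156, 129, 136, 158, 214, 218, 218, 217]
335 rows226-246 [151, 150, 149, 148, 154, 172, 201, 240, 246, 242, 183, 160, 155, 177, 208, 211, 212, 212, 212, 213, 213]
340 rows226-246 [151, 151, 152, 152, 159, 169, 178, 188, 189, 179, 169, 160, 157, 185, 219, 222, 223, 223, 224, 226, 230]
fork cols 323-327 rows 236-256 [244.0, 237.0, 222.0, 175.0, 207.0, 212.0, 212.0, 212.0, 205.0, 172.0, 158.0, 155.0, 156.0, 155.0, 156.0, 156.0, 156.0, 156.0, 157.0, 157.0, 157.0]
row 258 cols 312-340 [217, 217, 217, 217, 217, 217, 216, 207, 167, 158, 157, 155, 155, 156, 158, 162, 164, 167, 182, 207, 215, 216, 216, 215, 214, 214, 221, 232, 233]
collar row 222 cols 338-362 [151, 152, 151, 151, 150, 150, 149, 146, 154, 197, 229, 231, 231, 231, 231, 231, 225, 196, 158, 152, 152, 152, 152, 152, 152]
collar row 248 cols 338-362 [219, 220, 220, 218, 216, 216, 211, 187, 162, 198, 224, 227, 230, 234, 236, 238, 236, 224, 214, 212, 212, 212, 213, 214, 214]
-2 front tip [[326.7 245.5]]
0 front tip [[326.7 242.1]]
2 front tip [[326.7 238.7]]
-3.5 [[320.5 229.7]]
0 [[320.5 234.3]]
3.5 [[320.6 238.9]]
```

Run:
```python
from m import *
c=pickle.load(open("c6.pkl","rb")); g=cv2.cvtColor(cv2.imread("pics/w6.png"),cv2.COLOR_BGR2GRAY).astype(int)
print("rows 270-290",g[270:291,323:328].mean(1).round().tolist())
print("rows 365-420",g[365:420,318:334].mean(1).round().tolist())
o=bot.get_obs(); Rt=R.from_euler("xyz",o["tcp_rot"],degrees=True)
for h in (0,.043,.086):
  for x in (-2,0,2): print(h,x,proj(c,o["ee_pos"]+Rt.apply([(13+x)/1000,0,o["ee_pos"][2]-.0992-h])).round(1))
for p in [(347,222),(347,248)]: print("collar",cast(c,p,.047))
```

```text
rows 270-290 [157.0, 155.0, 156.0, 158.0, 159.0, 157.0, 158.0, 160.0, 123.0, 80.0, 74.0, 73.0, 73.0, 73.0, 73.0, 73.0, 73.0, 73.0, 72.0, 72.0, 72.0]
rows 365-420 [66.0, 67.0, 67.0, 67.0, 67.0, 67.0, 68.0, 67.0, 67.0, 67.0, 68.0, 68.0, 68.0, 68.0, 68.0, 68.0, 68.0, 67.0, 67.0, 67.0, 66.0, 66.0, 72.0, 88.0, 93.0, 86.0, 85.0, 85.0, 85.0, 91.0, 102.0, 107.0, 110.0, 110.0, 107.0, 101.0, 97.0, 90.0, 80.0, 78.0, 85.0, 109.0, 126.0, 117.0, 97.0, 84.0, 81.0, 86.0, 81.0, 61.0, 49.0, 48.0, 48.0, 47.0, 45.0]
0 -2 [[326.7 245.5]]
0 0 [[326.7 242.1]]
0 2 [[326.7 238.7]]
0.043 -2 [[327. 276.]]
0.043 0 [[327.  271.9]]
0.043 2 [[327.  267.7]]
0.086 -2 [[327.5 327.3]]
0.086 0 [[327.5 322. ]]
0.086 2 [[327.5 316.6]]
collar [[0.55577274 0.00929716 0.047     ]]
collar [[0.57505514 0.00859619 0.047     ]]
```

```bash
python3 -m crank '[{"gripper":10,"travel":[0,1.5,20],"twist":[0,0.0086,0]},{"gripper":10,"travel":[0,0,19],"twist":[0,0,0]},{"gripper":10,"travel":[0,0,0],"twist":[0,0,0]}]'
python3 - <<'E'
from m import *
c=bot.calibration("wrist"); im=bot.camera("wrist")[:,:,::-1]; cv2.imwrite("pics/w7.png",im); pickle.dump(c,open("c7.pkl","wb"))
g=cv2.cvtColor(im,cv2.COLOR_BGR2GRAY).astype(int)
o=bot.get_obs(); print(o["ee_pos"],o["tcp_rot"]); Rt=R.from_euler("xyz",o["tcp_rot"],degrees=True)
zt=o["ee_pos"][2]-.0146
for x in (-2,0): print(x,"front tip",proj(c,o["ee_pos"]+Rt.apply([(13+x)/1000,0,.0146])).round(1),"sh",proj(c,o["ee_pos"]+Rt.apply([(13+x)/1000,0,.0146-.043])).round(1))
P=np.array([.5636,-.0549]); yv=np.array([.0523,.9986]); xv=np.array([.9986,-.0523])
for d in (36,58): print(d,[proj(c,[*(P+yv*d/1000+xv*dx/1000),.04]).round(1).tolist() for dx in (-3.5,0,3.5)])
u1=int(proj(c,[*(P+yv*.036),.04])[0,0]);u2=int(proj(c,[*(P+yv*.058),.04])[0,0])
v=int(proj(c,[*(P+yv*.036),.04])[0,1])-12
print(u1,v,g[v:v+26,u1].tolist(),u2,g[v:v+26,u2].tolist())
print("fork rows from",v,g[v:v+70,323:328].mean(1).round().astype(int).tolist())
E
```

```text
time: 10.75
ee_pos: [0.564, -0.0036, 0.0717]
tcp_rot: [-180.0, -0.3, 177.0]
wrist_force: [-0.2, -0.9, 0.1]
opening: 0.0152
grasp_force: 60.3
[ 0.56466234 -0.00377233  0.07318086] [ 1.79997855e+02 -1.56033783e-01  1.76982255e+02]
-2 front tip [[325.5 247.6]] sh [[325.5 278.6]]
0 front tip [[325.5 244.2]] sh [[325.5 274.5]]
36 [[[300.9, 252.1]], [[301.1, 257.4]], [[301.2, 262.7]]]
58 [[[336.7, 252.1]], [[336.6, 257.4]], [[336.6, 262.7]]]
301 245 [136, 136, 136, 136, 134, 135, 136, 150, 185, 213, 228, 238, 242, 242, 241, 239, 234, 226, 215, 225, 227, 226, 228, 228, 228, 229] 336 [164, 163, 161, 161, 161, 161, 160, 159, 176, 185, 191, 200, 194, 160, 150, 149, 147, 152, 188, 236, 239, 240, 241, 241, 239, 228]
fork rows from 245 [162, 171, 172, 172, 172, 173, 172, 173, 173, 173, 174, 174, 175, 175, 175, 175, 175, 176, 176, 176, 176, 176, 177, 181, 198, 176, 171, 173, 175, 176, 175, 186, 219, 175, 96, 80, 80, 80, 80, 80, 80, 80, 80, 80, 79, 78, 78, 78, 78, 78, 78, 80, 81, 81, 81, 81, 81, 81, 80, 79, 78, 78, 78, 78, 78, 78, 78, 78, 78, 79]
```

Fork and bar line up to within about 1 mm, so I'll lower it astride in two stages.

```bash
python3 -m crank '[{"gripper":10,"travel":[-0.5,0,10],"twist":[0,-0.002,0]},{"gripper":10,"travel":[0,0,9],"twist":[0,0,0]},{"gripper":10,"travel":[0,0,0],"twist":[0,0,0]}]'
python3 -m crank '[{"gripper":10,"travel":[0,0,10],"twist":[0,0,0]},{"gripper":10,"travel":[0,0,9],"twist":[0,0,0]},{"gripper":10,"travel":[0,0,0],"twist":[0,0,0]}]'
```

```text
time: 11.18
ee_pos: [0.5656, -0.0041, 0.0547]
tcp_rot: [180.0, 0.0, 177.0]
wrist_force: [-0.7, -0.4, -1.1]
opening: 0.0154
grasp_force: 60.3
time: 11.55
ee_pos: [0.5654, -0.0041, 0.0355]
tcp_rot: [180.0, 0.0, 177.0]
wrist_force: [-0.2, 0.4, -0.5]
opening: 0.0156
grasp_force: 60.3
```

```bash
python3 -m crank '[{"gripper":10,"travel":[0,2,0],"twist":[0,0,0]},{"gripper":10,"travel":[0,2,0],"twist":[0,0,0]},{"gripper":10,"travel":[0,2,0],"twist":[0,0,0]},{"gripper":10,"travel":[0,0,0],"twist":[0,0,0]}]'
for i in 1; do python3 -m crank '[{"gripper":10,"travel":[0,1,0],"twist":[0,0,0]},{"gripper":10,"travel":[0,1,0],"twist":[0,0,0]},{"gripper":10,"travel":[0,0,0],"twist":[0,0,0]}]'; done
python3 -m crank '[{"gripper":10,"travel":[0,1,0],"twist":[0,0,0]},{"gripper":10,"travel":[0,1,0],"twist":[0,0,0]},{"gripper":10,"travel":[0,0,0],"twist":[0,0,0]}]'
```

```text
time: 12.05
ee_pos: [0.5665, 0.0021, 0.0368]
tcp_rot: [180.0, 0.1, 177.0]
wrist_force: [0.3, -0.4, -1.0]
opening: 0.0153
grasp_force: 60.3
time: 12.42
ee_pos: [0.5665, 0.0039, 0.0366]
tcp_rot: [180.0, 0.1, 177.0]
wrist_force: [0.1, -0.1, 0.0]
opening: 0.0154
grasp_force: 60.3
time: 12.8
ee_pos: [0.5666, 0.0056, 0.0366]
tcp_rot: [-180.0, 0.1, 177.0]
wrist_force: [-0.3, -2.0, -1.2]
opening: 0.0152
grasp_force: 60.4
```

```bash
cat > chk.py <<'E'
from m import *
im=bot.camera("scene"); a=im[250:300,275:325].astype(int); b=cv2.imread("pics/scene0.png")[250:300,275:325,::-1].astype(int)
g=im[255:295,280:320].mean(2); r=cv2.resize(g.astype(np.float32),None,fx=4,fy=4,interpolation=cv2.INTER_CUBIC)
cs,_=cv2.findContours((r<95).astype(np.uint8),cv2.RETR_LIST,cv2.CHAIN_APPROX_NONE)
print("diff",np.abs(a-b).mean().round(2),sorted([(round(x/4+280,1),round(y/4+255,1)) for (x,y),q in [cv2.minEnclosingCircle(k) for k in cs if 60<cv2.contourArea(k)<400]]))
E
python3 chk.py
python3 -m crank '[{"gripper":10,"travel":[0,1,0],"twist":[0,0,0]},{"gripper":10,"travel":[0,1,0],"twist":[0,0,0]},{"gripper":10,"travel":[0,1,0],"twist":[0,0,0]},{"gripper":10,"travel":[0,0,0],"twist":[0,0,0]}]'
python3 chk.py
python3 -m crank '[{"gripper":10,"travel":[0,1,0],"twist":[0,0,0]},{"gripper":10,"travel":[0,0,0],"twist":[0,0,0]}]'
python3 chk.py
```

```text
diff 24.57 [(291.6, 273.1), (293.0, 267.4), (298.2, 274.2)]
time: 13.35
ee_pos: [0.5667, 0.0079, 0.0366]
tcp_rot: [-179.9, 0.1, 176.9]
wrist_force: [-0.2, -6.2, -0.4]
opening: 0.0158
grasp_force: 60.2
diff 23.55 [(291.6, 273.1), (293.1, 267.4), (298.2, 274.2)]
time: 13.65
ee_pos: [0.5668, 0.0088, 0.0366]
tcp_rot: [-179.9, 0.1, 176.9]
wrist_force: [-0.3, -6.8, -0.9]
opening: 0.0156
grasp_force: 60.2
diff 23.08 [(291.6, 273.1), (293.0, 267.0), (298.2, 274.1), (312.8, 285.5)]
```

```bash
python3 -m crank '[{"gripper":10,"travel":[0,1,0],"twist":[0,0,0]},{"gripper":10,"travel":[0,0.5,0],"twist":[0,0,0]},{"gripper":10,"travel":[0,0,0],"twist":[0,0,0]}]'
python3 chk.py
python3 -m crank '[{"gripper":10,"travel":[0,1,0],"twist":[0,0,0]},{"gripper":10,"travel":[0,0.3,0],"twist":[0,0,0]},{"gripper":10,"travel":[0,0,0],"twist":[0,0,0]}]'
python3 chk.py
```

```text
time: 14.08
ee_pos: [0.5669, 0.01, 0.0366]
tcp_rot: [-179.9, 0.1, 176.9]
wrist_force: [-0.1, -8.2, -0.3]
opening: 0.0153
grasp_force: 60.2
diff 23.14 [(291.7, 273.0), (293.1, 267.2), (298.2, 274.1)]
time: 14.5
ee_pos: [0.5669, 0.0114, 0.0366]
tcp_rot: [-179.9, 0.1, 176.9]
wrist_force: [-0.5, -6.9, -0.4]
opening: 0.015
grasp_force: 60.5
diff 24.76 [(290.7, 268.1), (297.5, 269.3)]
```

The carrier popped up: its bores moved 5 px up in the scene view, with at most about 8 N on the bar. Now I back off, lift and return the fork.

```bash
python3 -m crank '[{"gripper":10,"travel":[0,-3,0],"twist":[0,0,0]},{"gripper":10,"travel":[0,-4,0],"twist":[0,0,0]},{"gripper":10,"travel":[0,-4,0],"twist":[0,0,0]},{"gripper":10,"travel":[0,-2,0],"twist":[0,0,0]},{"gripper":10,"travel":[0,0,0],"twist":[0,0,0]},{"gripper":10,"travel":[0,0,-20],"twist":[0,0,0]},{"gripper":10,"travel":[0,0,-35],"twist":[0,0,0]},{"gripper":10,"travel":[0,0,-25],"twist":[0,0,0]},{"gripper":10,"travel":[0,0,0],"twist":[0,0,0]}]'
python3 chk.py; python3 -c "
from m import *
t=togo([.5405,.2631,.11],168.2); print(t[0].round(1),t[1].round(4))"
```

```text
time: 15.68
ee_pos: [0.5673, -0.0001, 0.1186]
tcp_rot: [180.0, 0.3, 177.0]
wrist_force: [0.7, -0.2, -1.5]
opening: 0.0152
grasp_force: 60.3
diff 16.3 [(290.7, 268.2), (292.1, 262.5), (297.4, 269.3), (299.0, 263.6)]
[ 39.9 261.5   6.9] [0.0006 0.003  0.1534]
```

```bash
python3 -m crank '[{"gripper":10,"travel":[8,52.3,0],"twist":[0,0,0]},{"gripper":10,"travel":[8,52.3,0],"twist":[0,0,0]},{"gripper":10,"travel":[8,52.3,0],"twist":[0,0,0]},{"gripper":10,"travel":[8,52.3,0],"twist":[0,0,0]},{"gripper":10,"travel":[8,52.3,0],"twist":[0,0,0]},{"gripper":10,"travel":[0,0,0],"twist":[0,0.003,0.153]},{"gripper":10,"travel":[0,0,0],"twist":[0,0,0]},{"gripper":10,"travel":[0,0,0],"twist":[0,0,0]}]'
python3 -c "
from m import *
t=togo([.5407,.2631,.06],168.2); print(t[0].round(1),t[1].round(4))"
```

```text
time: 16.73
ee_pos: [0.5398, 0.2623, 0.1157]
tcp_rot: [-180.0, -0.1, 168.4]
wrist_force: [0.4, 0.1, -0.3]
opening: 0.015
grasp_force: 60.3
[-0.9  1.  55.7] [-0.0005 -0.0022  0.0026]
```

```bash
python3 -m crank '[{"gripper":10,"travel":[-0.9,1,30],"twist":[0,0,0]},{"gripper":10,"travel":[0,0,28],"twist":[0,0,0]},{"gripper":10,"travel":[0,0,0],"twist":[0,0,0]}]'
python3 -m crank '[{"gripper":10,"travel":[0,0,8],"twist":[0,0,0]},{"gripper":10,"travel":[0,0,6],"twist":[0,0,0]},{"gripper":10,"travel":[0,0,0],"twist":[0,0,0]}]'
python3 -c "
from m import *
t=togo([.5408,.2632,.0195],168.2); print(t[0].round(1),t[1].round(4))"
```

```text
time: 17.1
ee_pos: [0.5398, 0.2623, 0.0564]
tcp_rot: [-179.9, -0.3, 168.2]
wrist_force: [1.1, -0.9, -0.3]
opening: 0.0152
grasp_force: 60.3
time: 17.48
ee_pos: [0.541, 0.2637, 0.0446]
tcp_rot: [180.0, -0.1, 168.2]
wrist_force: [0.4, -0.5, 0.1]
opening: 0.0151
grasp_force: 60.3
[ 0.1 -0.5 25.1] [ 0.0002 -0.0013  0.0004]
```

```bash
python3 -m crank '[{"gripper":10,"travel":[0,-0.3,8],"twist":[0,0,0]},{"gripper":10,"travel":[0,0,8],"twist":[0,0,0]},{"gripper":10,"travel":[0,0,6],"twist":[0,0,0]},{"gripper":10,"travel":[0,0,2],"twist":[0,0,0]},{"gripper":10,"travel":[0,0,0],"twist":[0,0,0]}]'
```

```text
time: 18.1
ee_pos: [0.5408, 0.2634, 0.0205]
tcp_rot: [180.0, -0.1, 168.2]
wrist_force: [-0.1, 0.0, -0.8]
opening: 0.0151
grasp_force: 60.3
```

```bash
python3 -m crank '[{"gripper":10,"travel":[0,0,1],"twist":[0,0,0]},{"gripper":10,"travel":[0,0,0],"twist":[0,0,0]},{"gripper":36,"travel":[0,0,0],"twist":[0,0,0]},{"gripper":36,"travel":[0,0,0],"twist":[0,0,0]},{"gripper":36,"travel":[0,0,-15],"twist":[0,0,0]},{"gripper":55,"travel":[0,0,-45],"twist":[0,0,0]},{"gripper":55,"travel":[0,0,-55],"twist":[0,0,0]},{"gripper":55,"travel":[0,0,0],"twist":[0,0,0]}]' 30
python3 - <<'E'
from m import *
o=bot.get_obs(); c=bot.calibration("wrist"); im=bot.camera("wrist")[:,:,::-1]; cv2.imwrite("pics/w8.png",im)
g=cv2.cvtColor(im,cv2.COLOR_BGR2GRAY)
fx=np.array([np.cos(np.radians(168)),np.sin(np.radians(168)),0]); fy=np.array([-fx[1],fx[0],0])
F=np.array([.5398,.2628,0])
q=proj(c,[F+a*.013*fx+b*.008*fy+[0,0,z] for z in (.09,.047) for a,b in [(1,1),(1,-1),(-1,1),(-1,-1)]]).round(); print("fork predicted",q.tolist())
m=((g<100)*255).astype(np.uint8); x0,y0=q.min(0).astype(int)-4; x1,y1=q.max(0).astype(int)+4
for v in range(y0,y1,5): print(v,np.where(g[v,x0-15:x1+15]<105)[0][[0,-1]]+x0-15 if (g[v,x0-15:x1+15]<105).any() else None)
t=togo([.5636,-.0549,.13],177); print(t[0].round(1),t[1].round(4))
E
```

```text
time: 19.1
ee_pos: [0.5431, 0.2644, 0.1409]
tcp_rot: [179.7, 0.3, 168.2]
wrist_force: [0.4, 1.0, -0.6]
opening: 0.0549
grasp_force: 0.0
fork predicted [[310.0, 220.0], [334.0, 220.0], [310.0, 258.0], [334.0, 258.0], [312.0, 206.0], [333.0, 206.0], [312.0, 238.0], [332.0, 238.0]]
202 None
207 None
212 [314 331]
217 [313 332]
222 [312 333]
227 [311 314]
232 [312 314]
237 [312 314]
242 [312 314]
247 [312 314]
252 [313 314]
257 [313 333]
[ -86.  -307.8    7.2] [ 0.0031  0.0031 -0.1534]
```

The fork stands in its pocket where predicted, within about 2 px. On to the carrier.

```bash
python3 -m crank '[{"gripper":55,"travel":[-14.3,-51.3,0],"twist":[0,0,0]},{"gripper":55,"travel":[-14.3,-51.3,0],"twist":[0,0,0]},{"gripper":55,"travel":[-14.3,-51.3,0],"twist":[0,0,0]},{"gripper":55,"travel":[-14.3,-51.3,0],"twist":[0,0,0]},{"gripper":55,"travel":[-14.3,-51.3,0],"twist":[0,0,0]},{"gripper":55,"travel":[-14.3,-51.3,0],"twist":[0,0,0]},{"gripper":55,"travel":[0,0,0],"twist":[0.003,0.003,-0.153]},{"gripper":55,"travel":[0,0,0],"twist":[0,0,0]},{"gripper":55,"travel":[0,0,0],"twist":[0,0,0]}]'
python3 - <<'E'
from m import *
o=bot.get_obs(); c=bot.calibration("wrist"); im=bot.camera("wrist")[:,:,::-1]; cv2.imwrite("pics/w9.png",im)
g=cv2.cvtColor(im,cv2.COLOR_BGR2GRAY)
p=proj(c,[.5636,-.0549,.112])[0]; x0,y0=(p-35).astype(int); print("pred",p.round(1),o["ee_pos"],o["tcp_rot"])
r=cv2.resize(g[y0:y0+70,x0:x0+70],None,fx=4,fy=4,interpolation=cv2.INTER_CUBIC)
cs,_=cv2.findContours((r<85).astype(np.uint8),cv2.RETR_LIST,cv2.CHAIN_APPROX_NONE)
for q in cs:
    a=cv2.contourArea(q)
    if 300<a<4000:
        (u,v),_=cv2.minEnclosingCircle(q); u,v=u/4+x0-.4,v/4+y0-.4; print(a,round(u,1),round(v,1),cast(c,(u,v),.112).round(4))
t=togo([.5636,-.0549,.036],177); print(t[0].round(1),t[1].round(4))
E
```

```text
time: 20.27
ee_pos: [0.5619, -0.0549, 0.134]
tcp_rot: [-179.9, -0.3, 176.8]
wrist_force: [0.6, 0.3, -0.3]
opening: 0.0547
grasp_force: 0.0
pred [325.9 262.1] [ 0.56193572 -0.05490791  0.13402165] [-179.87114914   -0.2918279   176.8415321 ]
2595.5 337.8 272.8 [[ 0.5708 -0.0482  0.112 ]]
2584.5 315.9 272.9 [[ 0.5702 -0.0613  0.112 ]]
2749.0 338.1 252.4 [[ 0.5579 -0.0475  0.112 ]]
2761.0 315.8 252.2 [[ 0.5571 -0.0605  0.112 ]]
[-2.1  0.2 98.1] [-0.0023 -0.0049 -0.0019]
```

```bash
python3 -m crank '[{"gripper":55,"travel":[-2.2,0.5,30],"twist":[-0.002,-0.005,0]},{"gripper":55,"travel":[0,0,30],"twist":[0,0,0]},{"gripper":55,"travel":[0,0,20],"twist":[0,0,0]},{"gripper":55,"travel":[0,0,0],"twist":[0,0,0]}]' 30
python3 -m crank '[{"gripper":55,"travel":[0,0,9],"twist":[0,0,0]},{"gripper":55,"travel":[0,0,9],"twist":[0,0,0]},{"gripper":55,"travel":[0,0,0],"twist":[0,0,0]},{"gripper":20,"travel":[0,0,0],"twist":[0,0,0]},{"gripper":20,"travel":[0,0,0],"twist":[0,0,0]},{"gripper":20,"travel":[0,0,0],"twist":[0,0,0]},{"gripper":20,"travel":[0,0,0],"twist":[0,0,0]}]' 30
```

```text
time: 20.82
ee_pos: [0.5632, -0.0544, 0.0529]
tcp_rot: [-180.0, -0.1, 177.0]
wrist_force: [-0.2, 0.9, -0.4]
opening: 0.0556
grasp_force: 0.0
time: 21.7
ee_pos: [0.5645, -0.0552, 0.0367]
tcp_rot: [-180.0, 0.1, 177.0]
wrist_force: [-0.4, -1.1, 0.8]
opening: 0.0274
grasp_force: 36.9
```

```bash
python3 -m crank '[{"gripper":20,"travel":[0,0,-5],"twist":[0,0,0]},{"gripper":20,"travel":[0,0,-10],"twist":[0,0,0]},{"gripper":20,"travel":[0,0,-15],"twist":[0,0,0]},{"gripper":20,"travel":[0,0,-15],"twist":[0,0,0]},{"gripper":20,"travel":[0,0,-15],"twist":[0,0,0]},{"gripper":20,"travel":[0,0,0],"twist":[0,0,0]}]'
python3 - <<'E'
from m import *
o=bot.get_obs(); c=bot.calibration("wrist"); im=bot.camera("wrist")[:,:,::-1]; cv2.imwrite("pics/w10.png",im)
g=cv2.cvtColor(im,cv2.COLOR_BGR2GRAY)
C=np.array([.5285,-.256]); a=np.radians(-16); X=np.array([np.cos(a),np.sin(a)]);Y=np.array([-X[1],X[0]])
q=proj(c,[[*(C+s*.055*X+t*.055*Y),.022] for s,t in [(1,1),(1,-1),(-1,-1),(-1,1)]]); print("tray corners pred",q.round().tolist())
x0,y0=np.maximum(q.min(0).astype(int)-10,0); x1,y1=q.max(0).astype(int)+10
_,m=cv2.threshold(g,110,255,0); h=hull(m,(x0,y0,x1,y1)); b=cv2.minAreaRect(h); print(cv2.boxPoints(b).round().tolist())
print("white left of grip?",o["opening"],o["grasp_force"])
t=togo([.5285,-.256,.10],177); print(t[0].round(1),t[1].round(4))
E
```

```text
time: 22.45
ee_pos: [0.5651, -0.0552, 0.0982]
tcp_rot: [-180.0, 0.2, 177.0]
wrist_force: [-0.3, -0.7, -1.3]
opening: 0.0276
grasp_force: 36.6
tray corners pred [[119.0, 282.0], [-17.0, 251.0], [-24.0, 106.0], [128.0, 140.0]]
[[-0.0, 108.0], [137.0, 108.0], [137.0, 282.0], [0.0, 282.0]]
white left of grip? 0.027640198218535954 36.60027086734772
[  25.5 -202.5   -2.9] [-0.0004  0.0017 -0.0004]
```

```bash
python3 -m crank '[{"gripper":20,"travel":[6.4,-50.6,0],"twist":[0,0,0]},{"gripper":20,"travel":[6.4,-50.6,0],"twist":[0,0,0]},{"gripper":20,"travel":[6.4,-50.6,0],"twist":[0,0,0]},{"gripper":20,"travel":[6.4,-50.6,0],"twist":[0,0,0]},{"gripper":20,"travel":[0,0,0],"twist":[0,0,0]},{"gripper":20,"travel":[0,0,0],"twist":[0,0,0]}]'
python3 - <<'E'
from m import *
o=bot.get_obs(); c=bot.calibration("wrist"); im=bot.camera("wrist")[:,:,::-1]; cv2.imwrite("pics/w11.png",im)
g=cv2.cvtColor(im,cv2.COLOR_BGR2GRAY); _,m=cv2.threshold(g,110,255,0)
C=np.array([.5285,-.256]); a=np.radians(-16); X=np.array([np.cos(a),np.sin(a)]);Y=np.array([-X[1],X[0]])
q=proj(c,[[*(C+s*.055*X+t*.055*Y),.022] for s,t in [(1,1),(1,-1),(-1,-1),(-1,1)]]); print("pred",q.round().tolist())
h=hull(m,(190,60,460,330)); ap=cv2.approxPolyDP(cv2.convexHull(h),6,True).reshape(-1,2); print("seen",ap.tolist()); print(cast(c,ap,.022).round(3)[:,:2].tolist())
t=togo([.5285,-.256,.0],177); print(t[0].round(1),t[1].round(4),o["time"],o["opening"],o["grasp_force"])
E
```

```text
time: 23.25
ee_pos: [0.5277, -0.2556, 0.0958]
tcp_rot: [180.0, -0.0, 176.9]
wrist_force: [0.3, 0.2, -0.8]
opening: 0.0276
grasp_force: 36.6
pred [[378.0, 316.0], [239.0, 287.0], [264.0, 142.0], [420.0, 179.0]]
seen [[266, 143], [418, 180], [385, 327], [265, 326], [240, 280]]
[[0.461, -0.293], [0.492, -0.189], [0.607, -0.213], [0.601, -0.308], [0.561, -0.323]]
[-0.6 -0.8 96. ] [ 0.0002 -0.0002  0.    ] 23.25 0.02761690886429728 36.5645170211792
```

The tray's corners match the prediction within a few px, so I'll lower the carrier at its centre.

```bash
python3 -m crank '[{"gripper":20,"travel":[0,0,30],"twist":[0,0,0]},{"gripper":20,"travel":[0,0,30],"twist":[0,0,0]},{"gripper":20,"travel":[0,0,20],"twist":[0,0,0]},{"gripper":20,"travel":[0,0,12],"twist":[0,0,0]},{"gripper":20,"travel":[0,0,4],"twist":[0,0,0]},{"gripper":20,"travel":[0,0,0],"twist":[0,0,0]},{"gripper":20,"travel":[0,0,0],"twist":[0,0,0]}]'
python3 -m crank '[{"gripper":20,"travel":[0,0,1.5],"twist":[0,0,0]},{"gripper":20,"travel":[0,0,1.5],"twist":[0,0,0]},{"gripper":20,"travel":[0,0,0],"twist":[0,0,0]}]'
```

```text
time: 24.18
ee_pos: [0.5286, -0.2561, 0.0014]
tcp_rot: [-179.9, 0.1, 177.0]
wrist_force: [0.5, 0.4, -0.3]
opening: 0.0276
grasp_force: 36.6
time: 24.55
ee_pos: [0.528, -0.2559, -0.0026]
tcp_rot: [-180.0, 0.0, 177.0]
wrist_force: [0.2, -0.1, -1.4]
opening: 0.0275
grasp_force: 36.6
```

```bash
python3 -m crank '[{"gripper":20,"travel":[0,0,1.5],"twist":[0,0,0]},{"gripper":20,"travel":[0,0,1],"twist":[0,0,0]},{"gripper":20,"travel":[0,0,0],"twist":[0,0,0]}]'
python3 -m crank '[{"gripper":20,"travel":[0,0,1],"twist":[0,0,0]},{"gripper":20,"travel":[0,0,0],"twist":[0,0,0]}]'
```

```text
time: 24.92
ee_pos: [0.528, -0.2559, -0.0052]
tcp_rot: [-180.0, 0.0, 177.0]
wrist_force: [0.5, -1.0, -1.6]
opening: 0.0278
grasp_force: 36.6
time: 25.18
ee_pos: [0.528, -0.2559, -0.0061]
tcp_rot: [-180.0, 0.0, 177.0]
wrist_force: [-0.1, 0.5, -1.4]
opening: 0.0275
grasp_force: 36.6
```

```bash
python3 -m crank '[{"gripper":20,"travel":[0,0,1],"twist":[0,0,0]},{"gripper":20,"travel":[0,0,0],"twist":[0,0,0]}]'
python3 -m crank '[{"gripper":20,"travel":[0,0,1],"twist":[0,0,0]},{"gripper":20,"travel":[0,0,0],"twist":[0,0,0]}]'
```

```text
time: 25.42
ee_pos: [0.528, -0.2559, -0.0071]
tcp_rot: [-180.0, 0.0, 177.0]
wrist_force: [0.0, 0.2, -1.2]
opening: 0.0277
grasp_force: 36.6
time: 25.68
ee_pos: [0.5281, -0.256, -0.0076]
tcp_rot: [-180.0, 0.1, 177.0]
wrist_force: [-1.9, 0.4, 3.3]
opening: 0.0277
grasp_force: 37.0
```

Contact at 3 N upward, so the carrier is on the tray floor. Release, retreat and check.

```bash
python3 -m crank '[{"gripper":48,"travel":[0,0,0],"twist":[0,0,0]},{"gripper":48,"travel":[0,0,0],"twist":[0,0,0]},{"gripper":48,"travel":[0,0,0],"twist":[0,0,0]},{"gripper":48,"travel":[0,0,-20],"twist":[0,0,0]},{"gripper":48,"travel":[0,0,-45],"twist":[0,0,0]},{"gripper":48,"travel":[0,0,-45],"twist":[0,0,0]},{"gripper":48,"travel":[0,0,-30],"twist":[0,0,0]},{"gripper":48,"travel":[0,0,0],"twist":[0,0,0]},{"gripper":48,"travel":[0,0,0],"twist":[0,0,0]}]'
python3 - <<'E'
from m import *
o=bot.get_obs(); c=bot.calibration("wrist"); im=bot.camera("wrist")[:,:,::-1]; cv2.imwrite("pics/w12.png",im)
g=cv2.cvtColor(im,cv2.COLOR_BGR2GRAY)
p=proj(c,[.528,-.256,.069])[0]; x0,y0=(p-35).astype(int); print("pred",p.round(1),o["ee_pos"])
r=cv2.resize(g[y0:y0+70,x0:x0+70],None,fx=4,fy=4,interpolation=cv2.INTER_CUBIC)
cs,_=cv2.findContours((r<85).astype(np.uint8),cv2.RETR_LIST,cv2.CHAIN_APPROX_NONE)
for q in cs:
    a=cv2.contourArea(q)
    if 200<a<4000:
        (u,v),_=cv2.minEnclosingCircle(q); u,v=u/4+x0-.4,v/4+y0-.4; print(a,cast(c,(u,v),.069).round(4))
s=bot.camera("scene"); a=cv2.imread("pics/scene0.png")[:,:,::-1]; d=np.abs(s.astype(int)-a).max(2)
for n,(x,y) in dict(holder=(450,297),pink=(437,234),brown=(504,223),jar=(377,213),spacer=(291,213),driver=(228,185),rack=(312,385),box=(197,372),spare=(138,335),bottle=(448,385),stand=(315,285),tray=(208,263)).items(): print(n,d[y-18:y+18,x-18:x+18].mean().round(1),end="; ")
E
```

```text
time: 26.8
ee_pos: [0.5278, -0.2557, 0.131]
tcp_rot: [180.0, -0.0, 177.0]
wrist_force: [-0.6, 0.2, 0.6]
opening: 0.0479
grasp_force: 0.0
pred [325.3 239.3] [ 0.52775719 -0.25574987  0.13102554]
1806.5 [[ 0.5339 -0.25    0.069 ]]
1829.0 [[ 0.5333 -0.263   0.069 ]]
1882.5 [[ 0.5209 -0.2494  0.069 ]]
1884.5 [[ 0.5202 -0.2623  0.069 ]]
holder 3.4; pink 9.9; brown 2.3; jar 3.2; spacer 2.1; driver 5.1; rack 8.9; box 15.7; spare 2.0; bottle 2.9; stand 10.4; tray 34.0;
```

```bash
python3 -c "
from workcell import bot
print(bot.job_done())"
```

```text
the job is handed in; nothing more can be done
None
```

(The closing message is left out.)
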